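# Set the tab-locked selector and jog the film feeder

### The job

Get the film feeder on the cutting mat ready: pinch the two release tabs of its selector dial, turn the dial clockwise from the first mark to the middle (longest) mark, and let the tabs spring out so that it locks there. Then twist the feed knob beside it clockwise all the way to its stop and let go so that it springs back home. Leave the scissors, tape and bottle where they are.

Things in the scene. Friction and masses are not known exactly. Their poses are not given: they have to be found in the camera images.
- feeder: The film feeder: white machine 300 mm wide, 270 deep, 141 high; origin under its centre. Its front panel slopes 30 degrees from level and faces the robot side (-x of the machine). Two black controls, each on its own 110 mm square aluminium plate, stand side by side on the panel, 144 mm apart: the selector dial and the feed knob, either may be on the left.
- dial_grip (a point): Selector dial: black, 41 mm across, 50 high, white pointer, two grey ribbed tabs opposite each other on its sides. This point is on its axis half-way up the tabs, 34 mm above the panel. z is the dial's axis, out of the panel (30 degrees from vertical, leaning to the robot); x is the pointer's direction; the tabs are at +y and -y; the axes turn with the dial.
- dial (a joint): Angle of the selector dial, rad, clockwise as seen looking at the panel. 0 is the first mark (start within 0.05), 0.698 (40 deg) the middle mark, the longest, straight up the slope; 1.396 the last. At each mark a notch with 0.07 rad of play takes the tabs. A tab that is out locks the dial; both pressed, it turns easily (0.03 N m). Let go within 0.07 rad of a mark, the tabs spring out and lock.
- tab_a (a joint): Travel of the release tab on the dial's +y side, m: 0 sprung out, 0.005 fully pressed towards the axis; frees the dial from 0.004 on. Spring 3 N rising to 7 N. Each tab is 18 mm wide (along x), 22 high (23 to 45 mm above the panel); 56 mm over both tabs' outer faces, 46 mm fully pressed.
- tab_b (a joint): The same for the tab on the -y side. Round the dial's foot is a fixed notched steel collar, 70 mm across, standing 10 mm above the panel, in which the tabs lock: keep fingertips 11 mm or more above the panel. Nothing else stands within 50 mm of the dial's axis.
- feed_grip (a point): Feed knob, the control without tabs: black round foot 42 mm across, upright grip bar 40 mm long (x), 13 thick (y), from 10 to 46 mm above the panel. This point is on its axis, 34 mm above the panel; z is the axis, out of the panel (30 degrees from vertical, leaning to the robot); x is along the bar, up the slope at rest; the axes turn with the knob.
- feed_knob (a joint): Angle of the feed knob, rad, growing clockwise as seen looking at the panel: 0 at rest, 0.873 (50 degrees) at the stop. A spring (0.03 N m rising to 0.12 N m) brings it back to 0 when let go.
- tape_mid (a point): Bystander: roll of clear tape lying flat on the table, 96 mm across, 45 high; its centre. Not to be moved.
- sanitizer_mid (a point): Bystander: clear bottle with white cap, 64 mm across, 170 high, standing on the table; its centre. Not to be moved.
- scissors_mid (a point): Bystander: black-handled scissors lying on the table, 210 mm long, 12 high; the point near the pivot. Not to be moved.

How it is judged:
On the way, in this order (a step that is already met when the one before it is completed fails the run):
1. the dial is freed (both tabs pressed) and turned away from the first mark (value of joint dial above 0.25 rad and value of joint each of tab_a, tab_b above 0.003 m), for 0.05 s.
2. the dial stands at the middle mark with both tabs sprung out, locked (value of joint dial between 0.6 and 0.8 rad and value of joint each of tab_a, tab_b below 0.0015 m), for 0.2 s.
3. the feed knob is twisted to its stop (value of joint feed_knob above 0.8 rad), for 0.1 s.
At the end, for the whole second after the job is handed in: The selector dial is locked at the middle mark (0.6 to 0.8 rad) with both tabs sprung out (under 1.5 mm), the feed knob has been to its stop since (beyond 0.8 rad) and is back home (under 0.08 rad), and tape, bottle and scissors are within 20 mm of where they were (all of step 2 and value of joint feed_knob below 0.08 rad); the robot touches nothing.
It fails at once if the tape is moved by more than 20 mm (distance of tape_mid from where it was at the start of the episode above 0.02 m).
It fails at once if the bottle is moved by more than 20 mm (distance of sanitizer_mid from where it was at the start of the episode above 0.02 m).
It fails at once if the scissors are moved by more than 20 mm (distance of scissors_mid from where it was at the start of the episode above 0.02 m).
It also fails if it takes over 51 s, if anything falls off the work surface, if the arm or the gripper's body presses on something with over 40 N, if the wrist force passes 120 N, or if a joint passes its speed limit or range.

### The arm

A 6-joint arm with a two-finger parallel gripper is mounted at the origin on the work surface. World frame = base frame: x ahead of the robot, y to its left, z up, the work surface at z = 0. Lengths are in m, angles in rad, forces in N, time in s.
With the tool pointing down it reaches from about 0.35 to 0.975 m from the base axis. Payload 4.9 kg.
Tool frame: the origin (TCP) lies midway between the tips of the shut fingers; the grasp point (between the pads) lies 19 mm behind it; z points along the fingers, y is the line along which they close (so a half turn about z gives the same grasp; the last joint's range is limited). The gripper opens to 85 mm and grips with 20 to 120 N. Pads are 22 mm wide; open, the fingers measure 114 mm over their backs; the gripper's body (76 mm by 85 mm) begins 54 mm behind the grasp point. The pads swing forward as they close: fully open they stand 13 mm farther back than shut.
Start: joints at [-1.228, 0.053, 1.613, -0, 1.476, -0.119], TCP at [0.278, -0.56, 0.231] pointing down, gripper open.
Joint ranges: [-3.01, 3.01], [-1.01, 2.22], [0.06, 2.58], [-1.02, 4.17], [0.09, 2.62], [-3.14, 3.14]. Speed limits (rad/s): [2.57, 2.57, 3.14, 3.14, 3.14, 3.14].

### API

Orientations are given as a unit quaternion [w, x, y, z].
In Python, from plant import * gives the robot as it stands.
- The arm moves only by the tool jog_arm, never from a script. Its argument "targets" is a list of rows, each a list of 3 entries, a list of its own where there are three numbers: the shift along the tool's x, y, z in units of 25 mm (1.0 is 25 mm), then the turn, a rotation vector about the tool's x, y, z in units of 8 degrees (1.0 is 8 degrees), then the opening in per cent of the stroke, from 0 (shut) to 100 (fully open). A call has 1 to 8 rows; each row is the pose to reach, as a shift and turn from the pose commanded when the call began, along the tool's axes at that moment; what a row does not reach only later rows make up. A row lasts 1/8 s, in which the tool goes at most 62.5 mm and 10.7 degrees, less where a joint would pass 70% of its speed; a pose out of reach is approached as far as the arm can. A call with a gripper value outside its range is refused whole. The fingers move at their own pace and stop on an object; the grip force is fixed at half the most. Time passes only in rows, so rows that repeat a pose let the fingers close. It gives the time, the measured TCP pose, the force, the opening and the grip force at its end, in the units of the state.
- state(): the state, without advancing time (a new reading comes with each control period).
- grab_frame(name): name is "scene" or "top" or "wrist"; returns (picture, depth): 400x640x3 uint8, red, green, blue; 400x640 float32, m along the optical axis (not along the pixel's ray), 0 where there is no reading.
- camera_params(name): a dict with "fovy" (degrees; the focal length in pixels is half the picture's height over the tangent of half this angle, whatever the lens; pixels are square), "cx", "cy" (the principal point, pixels), "rvec" (rotation vector, rad) and "tvec" (3), from world to camera coordinates, as OpenCV has them; the wrist camera has in their place "hand_eye" (4x4, takes a point from camera to tool coordinates, whose origin is the TCP and whose axes are the flange's). Camera axes: x right, y down, z forward; pixel columns grow to the right and rows downward; lengths in m; the calibration is good to about 2 mm. A picture is of the moment at which its call begins: read the wrist's pose just before it. camera_params takes no time and is no camera call.
- job_done(): hands the job in; it is judged then, once.
The state is a dict: "time": time; "joint_pos": joint angles; "joint_vel": joint speeds; "joint_efforts": joint torques, N m; "tool_pos": TCP position; "tool_rot": TCP orientation; "contact_force": force on the tool from outside, world axes, zero at the start; "ft_torque": the same for the moment, N m; "gripper_width": opening from 0.0 (shut) to 1.0 (fully open); "grasp_force": force on a finger pad.
Only numpy, scipy, OpenCV 4.12 (cv2) and the standard library are available. Lean on these libraries where they do the work, as an engineer would, in place of code of your own. Each camera call takes 0.05 s, during which the arm holds its last target. There are 200 camera calls.

## Working session

There is one attempt and no reset: what is moved stays moved. The work goes in short steps, Python scripts to look and compute and a tool call to move; the robot and the scene stay as the last step left them, time stands still between calls to the robot, and variables do not carry over. Pictures are saved under pics/ and viewed, at most 10 in all, crops included, and the job is handed in when it is done.

Besides the shell and the picture viewer there is one more tool, called after "Call:" as a command line: name --argument value ..., lists and objects as JSON in quotes. jog_arm: Moves the arm, as the interface text tells. Its arguments: {"type":"object","properties":{"targets":{"type":"array"}},"required":["targets"]}

```bash
mkdir -p pics; cat > h.py <<'E'
from plant import *
import numpy as np, cv2
from scipy.spatial.transform import Rotation as R
def K(c,h=400):
    f=h/2/np.tan(np.radians(c["fovy"])/2); return f,c["cx"],c["cy"]
def cam2world(name,s=None):
    c=camera_params(name)
    if "hand_eye" in c:
        s=s or state(); T=np.eye(4); q=s["tool_rot"]; T[:3,:3]=R.from_quat([q[1],q[2],q[3],q[0]]).as_matrix(); T[:3,3]=s["tool_pos"]
        return T@np.array(c["hand_eye"])
    T=np.eye(4); T[:3,:3]=R.from_rotvec(np.ravel(c["rvec"])).as_matrix(); T[:3,3]=np.ravel(c["tvec"]); return np.linalg.inv(T)
def cloud(name,depth,T):
    f,cx,cy=K(camera_params(name)); v,u=np.mgrid[:400,:640]
    P=np.stack([(u-cx)/f*depth,(v-cy)/f*depth,depth],-1)
    return P@T[:3,:3].T+T[:3,3]
E
python3 - <<'E'
from h import *
for n in("scene","top"):
    p,d=grab_frame(n); cv2.imwrite(f"pics/{n}.png",p[:,:,::-1]); np.savez(f"{n}.npz",p=p,d=d); print(n,camera_params(n),(d>0).mean())
print(state())
E
```

```text
scene {'fovy': 42.15098141075969, 'cx': 317.5300720922058, 'cy': 196.85127748091878, 'rvec': array([ 2.19566444,  1.4450076 , -0.44592779]), 'tvec': array([-0.18990123, -0.30055807,  1.78279146])} 0.995953125
top {'fovy': 42.92297873874013, 'cx': 317.4963032807054, 'cy': 201.9425990160812, 'rvec': array([ 2.20101075, -2.13687767,  0.14200807]), 'tvec': array([-0.03128142,  0.49717348,  1.44032598])} 0.99598828125
{'time': 0.1, 'joint_pos': array([-1.22798391e+00,  5.32996960e-02,  1.61415916e+00,  4.99528807e-06,
        1.47599206e+00, -1.19007915e-01]), 'joint_vel': array([-9.84701082e-05, -1.15664287e-03, -4.45806269e-03, -1.29110005e-03,
       -3.74946756e-04, -1.65966344e-04]), 'joint_efforts': array([-1.42670388e-04, -3.94907463e+01, -3.71362066e+01, -1.31678539e-04,
        3.96042349e-03, -2.08958141e-05]), 'tool_pos': array([ 0.27829344, -0.55899497,  0.23017899]), 'tool_rot': array([-9.23593817e-04,  9.73458129e-01,  2.28863297e-01, -1.01283941e-04]), 'contact_force': array([-0.3769218 , -0.057447  , -0.75098927]), 'ft_torque': array([-0.04483421,  0.01202453,  0.02373087]), 'grasp_force': 0.0, 'gripper_width': 0.9999221099320263}
```

View pics/top.png

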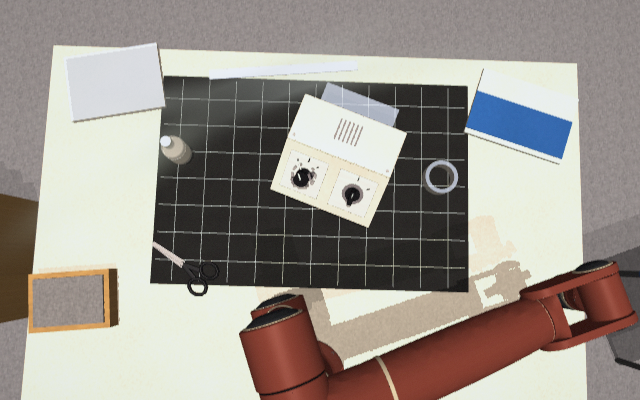

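View pics/scene.png

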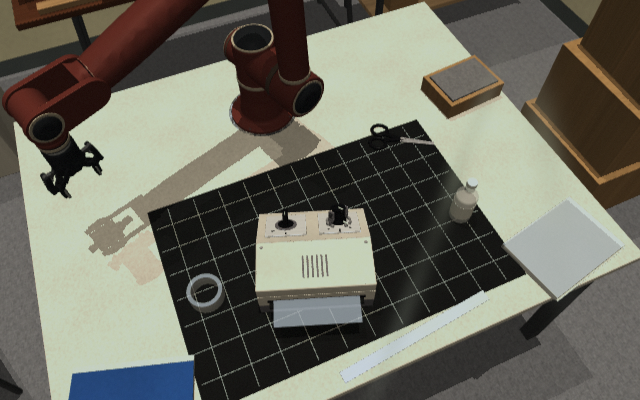

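The top view shows the feeder with the dial on the left at (303,177) and the feed knob on the right at (351,194). The scissors are at (190,265), the bottle at (175,150) and the tape at (441,177). Next I'll get the panel plane and control positions from depth.

```bash
cat >> h.py <<'E'
def analyse(name,z,T,c1,c2,rad=0.075):
    """c1,c2: approx world xyz of controls; fits panel plane, then centroids of what stands above it"""
    W=cloud(name,z["d"],T).reshape(-1,3); ok=z["d"].ravel()>0
    mid=(c1+c2)/2
    m=ok&(np.linalg.norm((W-mid)[:,:2],axis=1)<0.13)&(W[:,2]>.03)
    g=np.array([0,0,1.])
    best=None; rng=np.random.default_rng(0); Q=W[m]
    for _ in range(400):
        a,b,c=Q[rng.choice(len(Q),3,False)]; n=np.cross(b-a,c-a); l=np.linalg.norm(n)
        if l<1e-5: continue
        n/=l; n*=np.sign(n[2])
        if abs(np.degrees(np.arccos(n[2]))-30)>6: continue
        k=(abs((Q-a)@n)<.003).sum()
        if best is None or k>best[0]: best=(k,n,a)
    k,n,a=best; I=Q[abs((Q-a)@n)<.004]; o=I.mean(0); n=np.linalg.svd(I-o)[2][2]; n*=np.sign(n[2])
    h=(W-o)@n
    out=[]
    for c in(c1,c2):
        d=W-c; d=d-np.outer(d@n,n); s=ok&(np.linalg.norm(d,axis=1)<.035)&(h>.03)&(h<.06)
        P=W[s]; out.append((P.mean(0)-(h[s].mean())*n,h[s].max(),s.sum()))
    return o,n,out,h.reshape(400,640)
E
python3 - <<'E'
from h import *
z=np.load("top.npz"); T=cam2world("top"); C=cloud("top",z["d"],T)
c1=C[177,303];c2=C[194,351]; print(c1,c2)
o,n,out,h=analyse("top",z,T,c1,c2)
print(o,n,np.degrees(np.arccos(n[2])),"yaw",np.degrees(np.arctan2(-n[1],-n[0])));print(out)
d=out[0][0]-out[1][0]; print(np.linalg.norm(d),"yaw from pair",np.degrees(np.arctan2(-d[0],d[1])))
for u,v in((175,150),(441,177),(200,270)):print(C[v,u])
print(camera_params("wrist"))
E
```

```text
[0.55071582 0.02571485 0.14240945] [ 0.50842006 -0.10364327  0.14517127]
[ 0.54949705 -0.04826808  0.10518366] [-0.46568985  0.16310162  0.8697878 ] 29.566009686366563 yaw -19.30212101346101
[(array([0.56815242, 0.0237106 , 0.1016745 ]), np.float64(0.05258801675464664), np.int64(215)), (array([ 0.52042661, -0.11058028,  0.10130387]), np.float64(0.04863527531145079), np.int64(73))]
0.14251992766355134 yaw from pair -19.56476961786269
[0.61670571 0.37558403 0.12591405]
[ 5.87189898e-01 -3.82190001e-01 -3.96282708e-04]
[0.29338204 0.31344915 0.01556105]
{'fovy': 67.2397096416152, 'cx': 315.622062232393, 'cy': 202.40596957847012, 'hand_eye': array([[ 1.22714255e-03, -9.57824767e-01, -2.87350325e-01,
         7.13513850e-02],
       [ 9.99999176e-01,  1.06716162e-03,  7.13372104e-04,
        -7.76917070e-05],
       [-3.76636229e-04, -2.87350964e-01,  9.57825288e-01,
        -1.41897073e-01],
       [ 0.00000000e+00,  0.00000000e+00,  0.00000000e+00,
         1.00000000e+00]])}
```

```bash
cat >> h.py <<'E'
np.set_printoptions(precision=4,suppress=True)
PSI=np.radians(-19.5)
def panel(psi=None):
    psi=PSI if psi is None else psi
    n=np.array([-.5*np.cos(psi),-.5*np.sin(psi),np.cos(np.pi/6)]); y=np.array([-np.sin(psi),np.cos(psi),0]); return np.c_[np.cross(y,n),y,n]  # cols: upslope, left, out
def toolR(cw_deg,psi=None):
    """tool z into panel, tool y along -y of a control turned ccw by (-cw_deg) from upslope"""
    B=panel(psi)@R.from_euler("z",-cw_deg,degrees=True).as_matrix()
    return np.c_[B[:,0],-B[:,1],-B[:,2]]
def go(p,Rt,s=None):
    s=s or state(); q=s["tool_rot"]; R0=R.from_quat([q[1],q[2],q[3],q[0]]).as_matrix()
    print("shift",R0.T@(p-s["tool_pos"])/.025,"turn",np.degrees(R.from_matrix(R0.T@Rt).as_rotvec())/8)
DIAL=np.array([.568,.0237,.1017]); FEED=np.array([.5204,-.1106,.1013])
E
python3 - <<'E'
from h import *
go(DIAL+.16*panel()[:,2],toolR(-40))
E
```

```text
shift [ 18.5353 -18.0037  -0.366 ] turn [-2.5708  2.7439  0.7252]
```

Call:
jog_arm --targets '[[[18.5,-18.0,-0.4],[-2.6,2.7,0.7],100],[[18.5,-18.0,-0.4],[-2.6,2.7,0.7],100],[[18.5,-18.0,-0.4],[-2.6,2.7,0.7],100],[[18.5,-18.0,-0.4],[-2.6,2.7,0.7],100],[[18.5,-18.0,-0.4],[-2.6,2.7,0.7],100],[[18.5,-18.0,-0.4],[-2.6,2.7,0.7],100],[[18.5,-18.0,-0.4],[-2.6,2.7,0.7],100],[[18.5,-18.0,-0.4],[-2.6,2.7,0.7],100]]'

```text
time: 1.1
tool_pos: [0.4439, -0.0859, 0.2392]
tool_rot: [0.133, 0.95, 0.173, 0.223]
contact_force: [1.4, 0.4, 0.0]
gripper_width: 1.001
grasp_force: 0.0
```

```bash
python3 - <<'E'
from h import *
go(DIAL+.16*panel()[:,2],toolR(-40)); print(state()["joint_pos"],state()["tool_pos"],state()["joint_vel"])
E
```

```text
shift [ 3.772  -4.3925 -0.0746] turn [0.0475 0.0276 0.0377]
[-0.3563 -0.8119  2.3088  0.0005  1.1197  0.8534] [ 0.4439 -0.0859  0.2392] [ 1.6484  0.2425 -0.1295 -0.9005 -0.1987  1.7792]
```

Call:
jog_arm --targets '[[[3.7,-4.3,-0.1],[0,0,0],100],[[3.7,-4.3,-0.1],[0,0,0],100],[[3.7,-4.3,-0.1],[0,0,0],100],[[3.7,-4.3,-0.1],[0,0,0],100],[[3.7,-4.3,-0.1],[0,0,0],100]]'

```text
time: 1.72
tool_pos: [0.491, 0.0451, 0.2404]
tool_rot: [0.132, 0.95, 0.173, 0.222]
contact_force: [0.4, -0.5, -0.1]
gripper_width: 0.999
grasp_force: 0.0
```

```bash
python3 - <<'E'
from h import *
go(DIAL+.16*panel()[:,2],toolR(-40)); s=state(); print(s["joint_pos"],s["joint_vel"])
p,d=grab_frame("wrist"); cv2.imwrite("pics/w1.png",p[:,:,::-1]); np.savez("w1.npz",p=p,d=d)
T=cam2world("wrist",s); z=dict(d=d)
o,n,out,h=analyse("wrist",z,T,DIAL,FEED)
print(o,n,np.degrees(np.arccos(n[2])),"yaw",np.degrees(np.arctan2(-n[1],-n[0])));print(out)
e=out[0][0]-out[1][0]; print(np.linalg.norm(e),"yaw from pair",np.degrees(np.arctan2(-e[0],e[1])))
E
```

```text
bash:   579 Killed                     python3 - <<'E'
from h import *
go(DIAL+.16*panel()[:,2],toolR(-40)); s=state(); print(s["joint_pos"],s["joint_vel"])
p,d=grab_frame("wrist"); cv2.imwrite("pics/w1.png",p[:,:,::-1]); np.savez("w1.npz",p=p,d=d)
T=cam2world("wrist",s); z=dict(d=d)
o,n,out,h=analyse("wrist",z,T,DIAL,FEED)
print(o,n,np.degrees(np.arccos(n[2])),"yaw",np.degrees(np.arctan2(-n[1],-n[0])));print(out)
e=out[0][0]-out[1][0]; print(np.linalg.norm(e),"yaw from pair",np.degrees(np.arctan2(-e[0],e[1])))
E
```

View pics/w1.png

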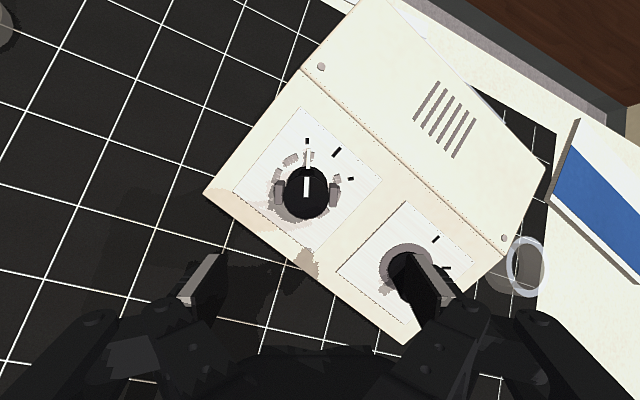

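The wrist view shows the dial at (307,190). Its tabs are at (279,195) and (334,195), and its pointer is vertical in the image, so the tool's rotation matches. The feed knob at (405,268) is partly hidden by a finger. The script died in a full-matrix SVD, so I'll fix that and rerun it.

```bash
sed -i 's/np.linalg.svd(I-o)\[2\]/np.linalg.svd(I-o,full_matrices=False)[2]/' h.py; python3 - <<'E'
from h import *
s=state(); z=np.load("w1.npz"); T=cam2world("wrist",s)
go(DIAL+.16*panel()[:,2],toolR(-40)); print(s["joint_pos"])
o,n,out,h=analyse("wrist",z,T,DIAL,FEED)
print(o,n,np.degrees(np.arccos(n[2])),"yaw",np.degrees(np.arctan2(-n[1],-n[0])));print(out)
e=out[0][0]-out[1][0]; print(np.linalg.norm(e),"yaw from pair",np.degrees(np.arctan2(-e[0],e[1])))
C=cloud("wrist",z["d"],T)
# dial top disc & tabs
B=toolR(-40); d=C-out[0][0]
L=d@B  # tool-axes coordinates about dial foot
hh=-L[...,2]; r=np.hypot(L[...,0],L[...,1])
for lo,hi in((.046,.055),(.036,.047)):
    m=(hh>lo)&(hh<hi)&(r<.045); print(lo,m.sum(),L[m].min(0),L[m].max(0),np.median(L[m],0))
m=(hh>.025)&(hh<.047)&(r<.045)&(r>.0225)
for sg in(-1,1):
    k=m&(np.sign(L[...,1])==sg)&(abs(L[...,0])<.02); print("tab",sg,k.sum(),L[k].mean(0),L[k].min(0),L[k].max(0))
E
```

```text
shift [ 0.1368 -0.192  -0.0012] turn [0.0429 0.0428 0.0314]
[ 0.0533 -0.6081  2.1946 -0.228   1.0798  1.3233]
[ 0.5621 -0.0378  0.1116] [-0.4493  0.16    0.8789] 28.48550534306915 yaw -19.603913935742717
[(array([0.5625, 0.0262, 0.1001]), np.float64(0.049314795337115205), np.int64(2013)), (array([ 0.5014, -0.1007,  0.092 ]), np.float64(0.04386742002842003), np.int64(91))]
0.14102693840159689 yaw from pair -25.69589564439139
0.046 1430 [-0.0202 -0.019  -0.0492] [ 0.0199  0.0207 -0.046 ] [ 0.0002  0.0005 -0.0469]
0.036 1334 [-0.0207 -0.0278 -0.047 ] [ 0.0199  0.0293 -0.0361] [ 0.0004 -0.0004 -0.0462]
tab -1 141 [ 0.0029 -0.0242 -0.0398] [-0.008  -0.0278 -0.0436] [ 0.0101 -0.0205 -0.0259]
tab 1 178 [ 0.0003  0.0252 -0.04  ] [-0.0098  0.0212 -0.0446] [ 0.0078  0.0293 -0.027 ]
```

```bash
python3 - <<'E'
from h import *
B=toolR(-40); D=np.array([.5625,.0262,.1001])+B@[0,.0008,0]
go(D+.085*panel()[:,2],B)
E
```

```text
shift [-0.0159 -0.3488  2.9339] turn [0.0429 0.0428 0.0314]
```

Call:
jog_arm --targets '[[[0,-0.35,2.9],[0.04,0.04,0.03],100],[[0,-0.35,2.9],[0.04,0.04,0.03],100],[[0,-0.35,2.9],[0.04,0.04,0.03],100],[[0,-0.35,2.9],[0.04,0.04,0.03],100]]'

```text
time: 2.28
tool_pos: [0.5237, 0.0409, 0.1776]
tool_rot: [0.129, 0.95, 0.172, 0.226]
contact_force: [-0.2, 0.1, 0.7]
gripper_width: 0.999
grasp_force: 0.0
```

```bash
cat > look.py <<'E'
from h import *
import sys
s=state(); p,d=grab_frame("wrist"); cv2.imwrite(f"pics/{sys.argv[1]}.png",p[:,:,::-1]); np.savez(sys.argv[1]+".npz",p=p,d=d)
f,cx,cy=K(camera_params("wrist")); H=np.array(camera_params("wrist")["hand_eye"]); v,u=np.mgrid[:400,:640]
L=np.stack([(u-cx)/f*d,(v-cy)/f*d,d],-1)@H[:3,:3].T+H[:3,3]   # tool coords
r=np.hypot(L[...,0],L[...,1]); Z=L[...,2]
for lo in np.arange(.02,.10,.005):
    m=(Z>lo)&(Z<lo+.005)&(r<.040)&(d>0)
    if m.sum()>15: print(round(lo,3),m.sum(),L[m].min(0)[:2],L[m].max(0)[:2])
E
python3 look.py w2
```

```text
0.035 161 [-0.0201 -0.0204] [0.0156 0.0185]
0.04 2664 [-0.0231 -0.0283] [0.0172 0.0262]
0.045 588 [-0.0131 -0.0289] [0.0171 0.0271]
0.05 104 [-0.0103 -0.0286] [0.017  0.0278]
0.055 84 [-0.0041 -0.0282] [0.0172 0.0265]
0.06 89 [-0.0031 -0.0291] [0.017  0.0276]
0.065 65 [-0.0025 -0.028 ] [0.017  0.0258]
0.07 105 [-0.0051 -0.033 ] [0.0338 0.0316]
0.075 557 [-0.0304 -0.0332] [0.0356 0.0319]
0.08 514 [-0.0297 -0.0356] [0.0313 0.0335]
0.085 2952 [-0.0343 -0.0398] [0.0395 0.0396]
```

View pics/w2.png

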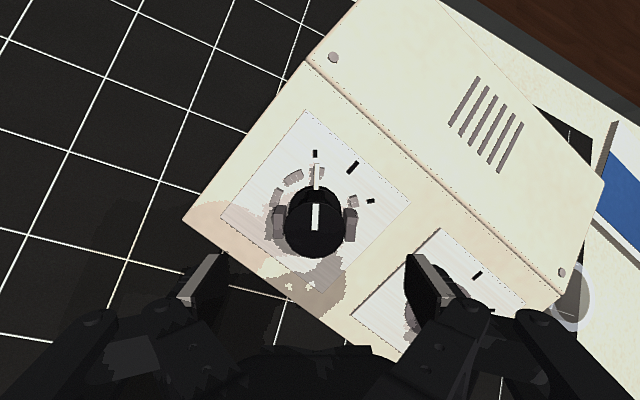

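The dial top is centred at (314,229) with tabs at (279,222) and (349,223). In the tool frame it sits at x −3 mm, y −0.7 mm, with the panel 88 mm below. Now I'll descend and pinch.

Call:
jog_arm --targets '[[[-0.1,-0.03,1.5],[0,0,0],100],[[-0.1,-0.03,2.95],[0,0,0],100],[[-0.1,-0.03,2.95],[0,0,0],100],[[-0.1,-0.03,2.95],[0,0,0],100],[[-0.1,-0.03,2.95],[0,0,0],75]]'

```text
time: 2.95
tool_pos: [0.5564, 0.029, 0.1127]
tool_rot: [0.129, 0.95, 0.173, 0.227]
contact_force: [0.5, -0.1, 0.3]
gripper_width: 0.815
grasp_force: 0.0
```

Call:
jog_arm --targets '[[[0,0,0],[0,0,0],45],[[0,0,0],[0,0,0],45],[[0,0,0],[0,0,0],45],[[0,0,0],[0,0,0],45],[[0,0,0],[0,0,0],45],[[0,0,0],[0,0,0],45]]'

```text
time: 3.7
tool_pos: [0.556, 0.0288, 0.1134]
tool_rot: [0.129, 0.95, 0.173, 0.225]
contact_force: [-16.8, 0.7, 18.2]
gripper_width: 0.496
grasp_force: 57.8
```

```bash
python3 - <<'E'
from h import *
s=state(); print({k:s[k] for k in("time","tool_pos","contact_force","ft_torque","grasp_force","gripper_width","joint_pos")}); go(s["tool_pos"],toolR(-40))
E
```

```text
{'time': 3.7, 'tool_pos': array([0.556 , 0.0288, 0.1134]), 'contact_force': array([-16.8314,   0.6654,  18.153 ]), 'ft_torque': array([-0.1922,  1.308 , -0.3018]), 'grasp_force': 57.77034401893616, 'gripper_width': 0.4956439839193373, 'joint_pos': array([ 0.0031, -0.2852,  2.193 , -0.2502,  0.7497,  1.3558])}
shift [0. 0. 0.] turn [ 0.0076 -0.0116  0.0123]
```

```bash
python3 look.py w3; python3 - <<'E'
import cv2; a=cv2.imread("pics/w3.png")[200:400,160:480]; cv2.imwrite("pics/w3c.png",cv2.resize(a,None,fx=2.5,fy=2.5))
E
```

```text
(no output)
```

View pics/w3c.png

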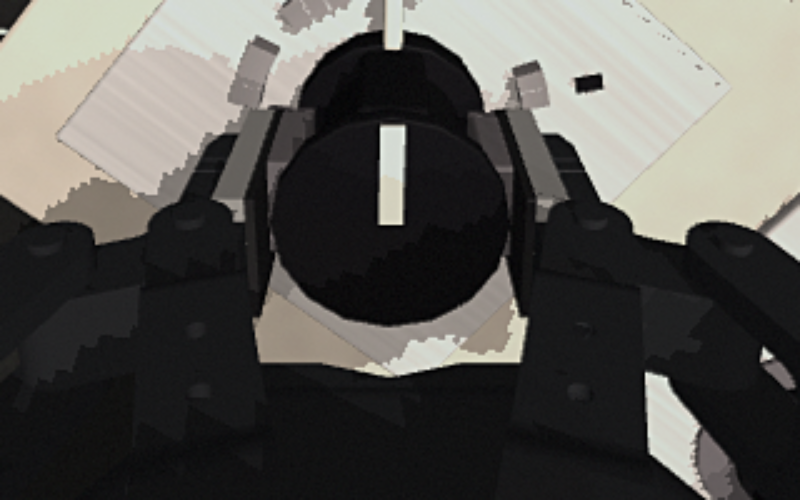

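The pads sit squarely on both tabs and the grip is symmetric. I'll turn 40° clockwise, which is 5 units about +z.

Call:
jog_arm --targets '[[[0,0,0],[0,0,0.6],45],[[0,0,0],[0,0,1.4],45],[[0,0,0],[0,0,2.2],45],[[0,0,0],[0,0,3.0],45],[[0,0,0],[0,0,3.8],45],[[0,0,0],[0,0,4.6],45],[[0,0,0],[0,0,5.0],45],[[0,0,0],[0,0,5.0],45]]'

```text
time: 4.75
tool_pos: [0.556, 0.0294, 0.1133]
tool_rot: [0.043, 0.952, -0.163, 0.256]
contact_force: [-16.7, 3.6, 17.7]
gripper_width: 0.498
grasp_force: 57.7
```

```bash
python3 look.py w4; python3 - <<'E'
from h import *
s=state(); print({k:s[k] for k in("time","tool_pos","contact_force","ft_torque","grasp_force","gripper_width","joint_pos")}); go(s["tool_pos"],toolR(0))
a=cv2.imread("pics/w4.png"); cv2.imwrite("pics/w4c.png",cv2.resize(a[100:400,120:520],None,fx=2,fy=2))
E
```

```text
{'time': 4.8, 'tool_pos': array([0.556 , 0.0294, 0.1134]), 'contact_force': array([-16.7612,   4.6492,  17.5942]), 'ft_torque': array([ 0.1604,  1.2241, -0.2365]), 'grasp_force': 57.68104612827301, 'gripper_width': 0.49458354509181557, 'joint_pos': array([ 0.0037, -0.2851,  2.193 , -0.2488,  0.7491,  2.0542])}
shift [0. 0. 0.] turn [-0.0113 -0.0137  0.0076]
```

View pics/w4c.png

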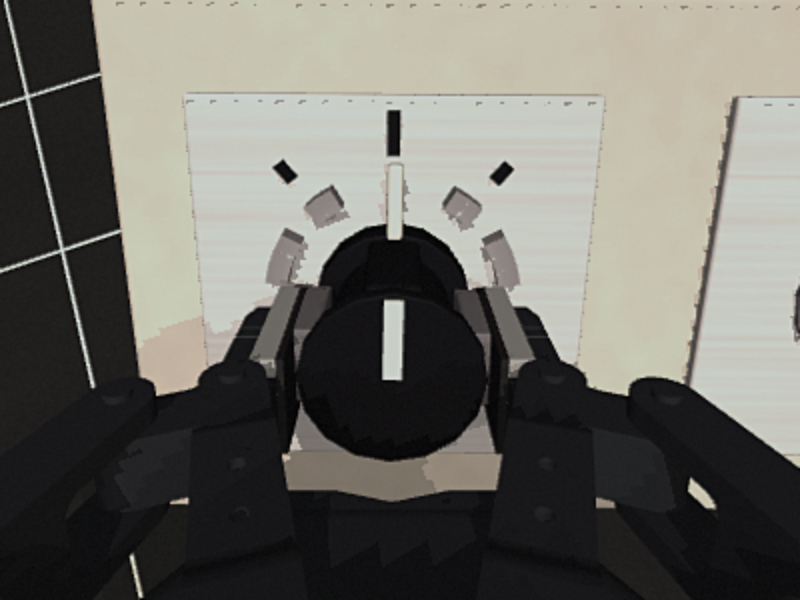

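The pointer at (395,200) lines up with the long middle mark at (393,133). Next I'll release, retract and move over the feed knob, 144 mm along tool +y.

Call:
jog_arm --targets '[[[0,0,0],[0,0,0],100],[[0,0,0],[0,0,0],100],[[0,0,0],[0,0,0],100],[[0,0,-1.5],[0,0,0],100],[[0,0,-3],[0,0,0],100],[[0,0,-3],[0,0,0],100]]'

```text
time: 5.55
tool_pos: [0.5213, 0.0416, 0.1787]
tool_rot: [0.043, 0.951, -0.162, 0.258]
contact_force: [0.0, -0.4, 0.1]
gripper_width: 1.0
grasp_force: 0.0
```

Call:
jog_arm --targets '[[[0,2,0],[0,0,0],100],[[0,4,0],[0,0,0],100],[[0,5.76,0],[0,0,0],100],[[0,5.76,0],[0,0,0],100],[[0,5.76,0],[0,0,0],100]]'

```text
time: 6.18
tool_pos: [0.472, -0.0945, 0.174]
tool_rot: [0.044, 0.952, -0.163, 0.254]
contact_force: [0.6, 0.5, -0.1]
gripper_width: 0.998
grasp_force: 0.0
```

```bash
python3 look.py w5;python3 - <<'E'
from h import *
s=state(); print(s["contact_force"],s["joint_pos"]); go(s["tool_pos"],toolR(0))
E
```

```text
0.04 966 [-0.0175 -0.0059] [0.0213 0.0067]
0.045 133 [-0.0182 -0.006 ] [0.0216 0.0068]
0.05 34 [ 0.0183 -0.006 ] [0.0215 0.0068]
0.055 32 [ 0.0197 -0.0054] [0.0215 0.0063]
0.06 28 [ 0.0194 -0.0055] [0.0214 0.0064]
0.065 30 [ 0.0191 -0.0057] [0.0215 0.0065]
0.07 26 [ 0.0184 -0.0059] [0.0214 0.0066]
0.075 1073 [-0.0175 -0.0202] [0.0221 0.0209]
0.08 3336 [-0.0397 -0.0398] [0.0394 0.0397]
0.085 1954 [-0.0399 -0.0399] [0.04   0.0398]
[ 1.1228  0.1063 -0.5955] [-0.3566 -0.6575  2.3333  0.0116  0.9437  1.5476]
shift [0. 0. 0.] turn [-0.0091  0.0097  0.0158]
```

View pics/w5.png

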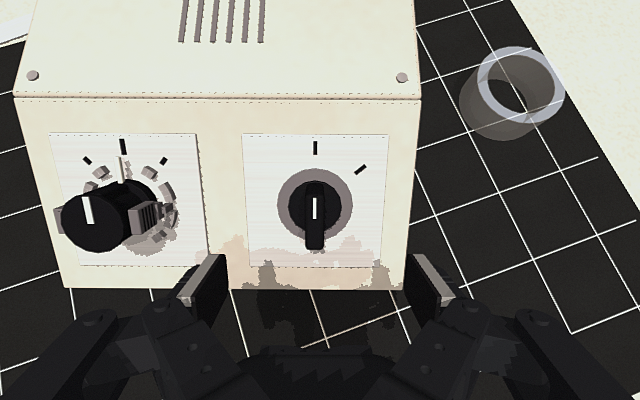

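The dial still reads the middle mark, with its pointer at (122,165) in line with the long mark at (122,146). The feed bar at (315,215) is 2 mm up the slope from the tool axis. I'll descend and grip it.

Call:
jog_arm --targets '[[[0.08,0.02,1.4],[0,0,0],100],[[0.08,0.02,2.75],[0,0,0],100],[[0.08,0.02,2.75],[0,0,0],60],[[0.08,0.02,2.75],[0,0,0],5],[[0.08,0.02,2.75],[0,0,0],5],[[0.08,0.02,2.75],[0,0,0],5],[[0.08,0.02,2.75],[0,0,0],5],[[0.08,0.02,2.75],[0,0,0],5]]'

```text
time: 7.22
tool_pos: [0.5069, -0.1063, 0.1184]
tool_rot: [0.043, 0.952, -0.163, 0.256]
contact_force: [-2.3, 7.6, 5.3]
gripper_width: 0.139
grasp_force: 59.6
```

Call:
jog_arm --targets '[[[0,0,0],[0,0,0],5],[[0,0,0],[0,0,0],5]]'

```text
time: 7.48
tool_pos: [0.5069, -0.1063, 0.1184]
tool_rot: [0.043, 0.952, -0.163, 0.256]
contact_force: [-2.8, 7.1, 4.9]
gripper_width: 0.138
grasp_force: 59.6
```

Call:
jog_arm --targets '[[[0,0,0],[0,0,1.0],5],[[0,0,0],[0,0,2.0],5],[[0,0,0],[0,0,3.0],5],[[0,0,0],[0,0,4.0],5],[[0,0,0],[0,0,5.0],5],[[0,0,0],[0,0,5.7],5],[[0,0,0],[0,0,6.2],5],[[0,0,0],[0,0,6.2],5]]'

```text
time: 8.48
tool_pos: [0.5061, -0.107, 0.1181]
tool_rot: [-0.067, 0.796, -0.547, 0.25]
contact_force: [-7.3, 3.9, 7.1]
gripper_width: 0.135
grasp_force: 60.1
```

```bash
python3 look.py w6; python3 - <<'E'
from h import *
s=state(); print({k:s[k] for k in("time","contact_force","ft_torque","grasp_force","gripper_width")}); go(s["tool_pos"],toolR(0))
a=cv2.imread("pics/w6.png"); cv2.imwrite("pics/w6c.png",cv2.resize(a[100:400,120:520],None,fx=2,fy=2))
E
```

```text
0.02 47 [-0.0198 -0.0383] [0.0394 0.0394]
{'time': 8.525, 'contact_force': array([-6.5603,  3.0798,  7.5764]), 'ft_torque': array([0.1835, 0.8829, 0.0743]), 'grasp_force': 60.115967988967896, 'gripper_width': 0.138275411508355}
shift [0. 0. 0.] turn [-0.0068 -0.0027 -6.1839]
```

View pics/w6c.png

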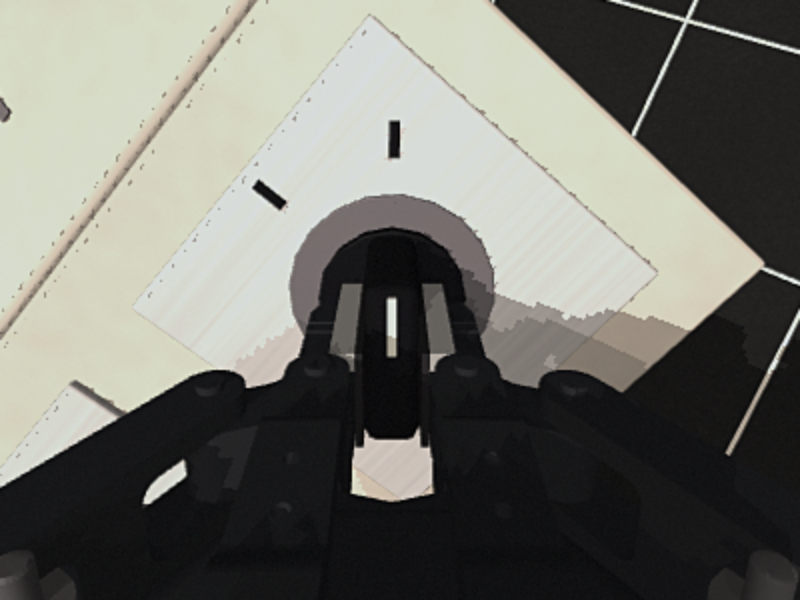

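The bar points straight at the end mark (393,138), so the knob is at its stop. I'll hold briefly, release and retract.

Call:
jog_arm --targets '[[[0,0,0],[0,0,0.1],5],[[0,0,0],[0,0,0.1],5],[[0,0,0],[0,0,0],100],[[0,0,0],[0,0,0],100],[[0,0,0],[0,0,0],100],[[0,0,0],[0,0,0],100],[[0,0,-1.5],[0,0,0],100],[[0,0,-3],[0,0,0],100]]'

```text
time: 9.52
tool_pos: [0.4699, -0.0945, 0.1814]
tool_rot: [-0.067, 0.796, -0.547, 0.249]
contact_force: [0.8, -0.4, 1.6]
gripper_width: 1.001
grasp_force: 0.0
```

Call:
jog_arm --targets '[[[0,0,-1.5],[0,0,-1.3],100],[[0,0,-1.5],[0,0,-2.6],100],[[0,0,-1.5],[0,0,-3.9],100],[[0,0,-1.5],[0,0,-5.2],100],[[0,0,-1.5],[0,0,-6.2],100],[[0,0,-1.5],[0,0,-6.2],100],[[0,0,-1.5],[0,0,-6.2],100]]'

```text
time: 10.4
tool_pos: [0.453, -0.0884, 0.2139]
tool_rot: [0.043, 0.952, -0.164, 0.255]
contact_force: [0.7, 0.3, 0.3]
gripper_width: 1.001
grasp_force: 0.0
```

```bash
python3 look.py w7; python3 -c "
from h import *
s=state();print(s['time'],s['contact_force'],s['joint_vel'])"
```

```text
0.085 696 [-0.0207 -0.0067] [0.0184 0.0063]
0.09 63 [-0.0194 -0.0067] [0.0188 0.0063]
0.095 22 [ 0.0154 -0.0067] [0.0187 0.0056]
10.45 [-0.4237 -0.1676 -0.05  ] [ 0.0013  0.0002 -0.0002  0.0023  0.0006 -0.0076]
```

View pics/w7.png

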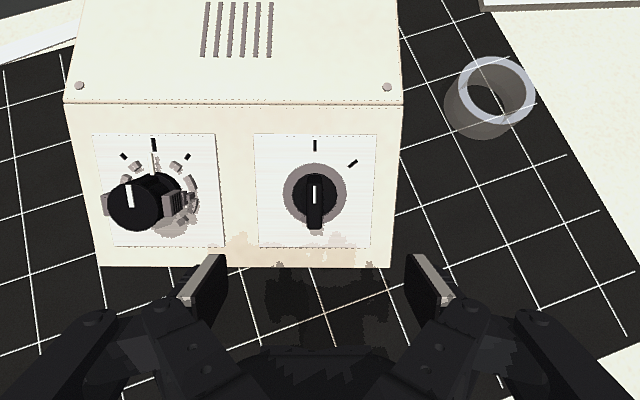

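The dial points at the middle mark (153,145) with its tabs out. The feed bar at (314,205) is back upright at its home mark (315,146), and the gripper is clear of everything. I'll hand the job in.

```bash
python3 -c "
from plant import *
print(job_done())"
```

```text
the job is handed in; nothing more can be done
None
```

The job is handed in at about 10.5 s: in the last picture the dial is at the middle mark with its tabs out and the feed knob is back home after being turned to its stop; the robot never went near the scissors, tape or bottle. The hand-in call returned no verdict.

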